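# Book in a tray with the hand scanner

### The arm

A 6-joint arm with a two-finger parallel gripper is mounted at the origin on the work surface. World frame = base frame: x ahead of the robot, y to its left, z up, the work surface at z = 0. Lengths are in m, angles in rad, forces in N, time in s.
With the tool pointing down it reaches from about 0.3 to 0.775 m from the base axis. Payload 14.6 kg.
Tool frame: the origin (TCP) lies on the centre line of the jaws, within the pads' length; the fingertips stand 19 mm ahead of it and the grasp point (between the pads) is the TCP (ctrl.tip_reach is the distance from the TCP to the fingertips, in m); x points along the fingers, y is the direction in which the jaws open and shut, and the axes are right-handed (so a half turn about x gives the same grasp; the last joint's range is limited). The gripper opens to 94 mm and grips with 3 to 60 N. Pads are 16 mm wide; open, the fingers measure 119 mm over their backs; the gripper's body (75 mm by 177 mm) begins 78 mm behind the grasp point.
Start: joints at [-1.367, 0.3, 1.521, -0, 1.321, -0.067], TCP at [0.147, -0.53, 0.224] pointing down, gripper open.
Joint ranges: [-3.03, 3.03], [-0.79, 2.21], [0.23, 2.52], [-1.04, 4.18], [0, 3.07], [-2.55, 2.55]. Speed limits (rad/s): [2.22, 2.22, 2.57, 3.14, 3.14, 3.14].

### API

Orientations are given as [roll, pitch, yaw] about the fixed x, y, z axes, in that order (R = Rz(yaw) Ry(pitch) Rx(roll)).
In Python, from station import ctrl, optics, models gives the robot as it stands. The module is installed in compiled form; this text tells all that it offers.
- The arm moves only by the tool arm_command, never from a script. Its argument "deltas" is a list of rows, each an object with "translation": the shift along the tool's x, y, z in units of 25 mm (1.0 is 25 mm), a list of three; "turn": the turn, a rotation vector about the tool's x, y, z in units of 5 degrees (1.0 is 5 degrees), a list of three. In form: [{"translation": [x, y, z], "turn": [rx, ry, rz]}, ...]. A call has 1 to 12 rows; each row is the pose to reach, as a shift and turn from the pose commanded when the call began, along the tool's axes at that moment; what a row does not reach only later rows make up. A row lasts 1/12 s, in which the tool goes at most 41.7 mm and 7.16 degrees, less where a joint would pass 70% of its speed; a pose out of reach is approached as far as the arm can. A call with a gripper value outside its range is refused whole. "gripper" is the finger opening in mm, from 0 to 94, set as the call begins (left out, the last holds). The fingers move at their own pace and stop on an object; "force" is the grip in N (left out, the last holds). Time passes only in rows, so rows that repeat a pose let the fingers close. It gives the time, the measured TCP pose, the force and the opening at its end, in the units of the state.
- ctrl.get_obs(): the state, without advancing time (a new reading comes with each control period).
- optics.camera(name): name is "side" or "top" or "wrist"; returns the picture (384x512x3 uint8, red, green, blue); there is no depth.
- optics.get_calibration(name): a dict with "K" (3x3 intrinsics, pixels), "k1" (the pictures are not rectified: a ray, as slopes to the right and down, at radius r is drawn at 1 + k1 r^2 times it, then the intrinsics apply), "origin" and "orientation" of the camera in the world. Camera axes: x right, y down, z forward; pixel columns grow to the right and rows downward; lengths in m; the calibration is good to about 2 mm. A picture is of the moment at which its call begins: read the wrist's pose just before it. get_calibration takes no time and is no camera call; for the wrist camera it gives the pose at the moment of the call.
- ctrl.hand_in(): hands the job in, once; it reports no verdict.
Trained networks look in the newest picture that a camera, given by its name, has taken for a name from the list of things; names that differ only in an ending like _2 or _b are one class to them, and where a whole thing is asked for, a point or a joint stands for the part that bears it (a point fixed in the world has none). Each returns a list of dicts, best first, with "score" (0 to 1); they miss things now and then, are a little off and sometimes report something else, mostly with a low value. They report only what shows in the picture. A call takes as long as a camera call. They do not tell look-alikes from the thing itself.
- models.look_for(target, camera): "box" ([left, top, right, bottom] in pixels, round what is visible of it).
- models.cut_out(target, camera): "pixels" (384x512 bool, what is visible of it) and "box" ([left, top, right, bottom] in pixels, round what is visible of it).
- models.mark_of(target, camera): "at" ([column, row] in pixels: a listed point, or the origin of a listed thing).
The state is a dict: "time_s": time; "qpos": joint angles; "joint_vel": joint speeds; "tau": joint torques, N m; "ee_pos": TCP position; "eef_rot": TCP orientation; "force": force on the tool from outside, world axes, zero at the start; "moment": the same for the moment, N m; "grip_width": finger opening in m.
Only numpy, scipy, OpenCV 4.12 (cv2) and the standard library are available. Lean on these libraries where they do the work, as an engineer would, in place of code of your own. Each camera call takes 0.05 s, during which the arm holds its last target.

### The job

Slide the tray loaded with tubs straight along the desk into the opening of the low steel rack until it is fully home against the back, with the tubs still standing in it. Then draw the hand scanner up out of its stand, turn it so that its window looks steeply down onto the middle of the barcode label in the tray's front compartment from about 15 cm away, and finish while still holding it there, raised, still and clear of everything. Leave the other things on the desk where they are.

Things in the scene. Friction and masses are not known exactly. Their poses are not given: they have to be found in the camera images.
- bay: low grey steel rack, fixed, without floor: the tray slides on the desk. Origin on the desk, on the centre line 120 mm before the mouth; x is the direction in which the tray goes in, y across, z up. Side walls from x = 120 to 245 mm, 160 mm apart inside; entry flares widen to 186 mm at x = 91 mm; back stop face at x = 240 mm; roof from z = 80 to 88 mm, papers on it up to 106 mm
- bay_home (a point): where the tray's origin lies when the tray is fully home against the back stop: on the desk, 140 mm along the rack's x from its origin; axes as the rack's
- tray: loose grey plastic tray, 200 (x) x 150 mm (y), 0.35 kg plus tubs, starting in front of the rack, roughly in line. Origin: centre of its underside; x points to the rear, which enters first. Walls 40 mm high, floor 5 mm thick. Front compartment 64 mm deep with the label, then a 35 mm high divider at x = -27 mm, then four pockets with tubs. When home, its front 80 mm stick out
- tray_front (a point): middle of the top edge of the tray's front wall, 97 mm before the tray's centre, 45 mm up; axes as the tray's. The wall is 6 mm thick, 45 mm high, 150 mm wide and can be pinched from above across its thickness
- label (a point): middle of the barcode label (50 x 90 mm, white with black bars) on the floor of the tray's front compartment, 61 mm before the tray's centre and 6 mm above its underside; axes as the tray's
- stand: grey plastic scanner stand fixed to the desk: base 120 x 100 x 12 mm with an upright open socket, 38 x 32 mm inside, floor at 12 mm, rim at 75 mm above the desk. Origin at the centre of its underside, z up; its -x side is the side that the scanner's window looks to
- scanner_head (a point): centre of the black hand scanner's head, 130 mm above the desk in the stand; scanner axes: z up along the handle, window looks to -x and 20 degrees down. Head: block 95 mm long (looking direction), 44 mm wide (y, flat parallel sides to grip), 40 mm high. Scanner about 180 g. Handle (32 x 26 mm) stands 63 mm deep in the socket: raise it straight up over 65 mm to free it
- scanner_foot (a point): middle of the lower end of the scanner's handle, 118 mm below and 12 mm behind (+x) the centre of the head, in the scanner's own axes, which are this entry's axes too
- scanner_window (a point): middle of the scanner's window, on the front end of its head, 47.5 mm from the head's centre (in the scanner's axes 44.6 mm to -x and 16.2 mm to -z of it). Own axes: z points backwards from the window into the head, so the scanner looks along -z; y is the scanner's y. Straight down looking means z up
- tub0_center (a point): centre of white tub 1 of 4 in the tray's pockets, 50 mm across, 55 mm tall; z is its upright axis
- tub1_center (a point): centre of white tub 2 of 4 in the tray's pockets, 50 mm across, 55 mm tall; z is its upright axis
- tub2_center (a point): centre of white tub 3 of 4 in the tray's pockets, 50 mm across, 55 mm tall; z is its upright axis
- tub3_center (a point): centre of white tub 4 of 4 in the tray's pockets, 50 mm across, 55 mm tall; z is its upright axis
- glue: bystander: small closed white glue bottle with red cap, 32 mm diameter, 70 mm tall, standing; origin at the centre of its underside
- marker: bystander: marker pen lying down, 130 mm long, 16 mm thick; origin under its middle, x along it
- tape: bystander: roll of tape lying flat, 90 mm across, 24 mm high; origin at the centre of its underside
- spare_tub: bystander: single white tub on the desk, not part of the load, 50 mm across, 55 mm tall; origin at the centre of its underside
- stapler: bystander: stapler, 130 x 35 x 38 mm; origin at the centre of its underside, x along it
- note_box: bystander: blue open box, 100 x 100 x 60 mm; origin at the centre of its underside
There are look-alikes about, which are no part of the job. What is shaped like the stand but green is not meant. Leave any pink look-alike of the tray alone.

How it is judged:
By the outcome, as a careful person would: the job done as asked, in the order asked, and still so for the second after the job is handed in, while the arm keeps its last pose, push and grip.
It also fails if it takes over 53 s, if anything falls off the work surface, if the arm or the gripper's body presses on something with over 40 N, if the wrist force passes 120 N, or if a joint passes its speed limit or range.

## Working session

There is one attempt and no reset: what is moved stays moved. The work goes in short steps, Python scripts to look and compute and a tool call to move; the robot and the scene stay as the last step left them, time stands still between calls to the robot, and variables do not carry over. Pictures are saved under pics/ and viewed, and the job is handed in when it is done.

Besides the shell and the picture viewer there is one more tool, called after "Request:" as name([rows], argument=value, ...), one row to a line, values as JSON. arm_command: Moves the arm, as the interface text tells. Its arguments: {"type":"object","properties":{"deltas":{"type":"array"},"gripper":{"type":"number"},"force":{"type":"number"}},"required":["deltas"]}

```bash
mkdir -p pics; ls; python3 - <<'E'
from station import ctrl, optics, models
import cv2, numpy as np
for n in ["top","side","wrist"]:
    c=optics.get_calibration(n)
    im=optics.camera(n); cv2.imwrite(f"pics/{n}0.png",im[:,:,::-1])
    print(n,{k:np.round(np.array(v),4).tolist() for k,v in c.items()})
print(ctrl.get_obs())
E
```

```text
pics
top {'K': [[409.9358, 0.0, 252.7807], [0.0, 409.9358, 195.8421], [0.0, 0.0, 1.0]], 'k1': -0.033, 'origin': [0.3826, -0.0021, 1.5196], 'orientation': [-3.089, 0.0172, -1.5929]}
side {'K': [[406.6301, 0.0, 255.7638], [0.0, 406.6301, 193.6539], [0.0, 0.0, 1.0]], 'k1': 0.023, 'origin': [-0.2548, 0.6928, 0.8246], 'orientation': [-2.2144, 0.0157, -2.3485]}
wrist {'K': [[318.298, 0.0, 252.7192], [0.0, 318.298, 192.8108], [0.0, 0.0, 1.0]], 'k1': -0.0675, 'origin': [0.2254, -0.5076, 0.3846], 'orientation': [2.8563, 0.0011, -1.2999]}
{'time_s': 0.15, 'qpos': array([-1.36660189e+00,  3.00336776e-01,  1.52142646e+00, -1.06546006e-05,
        1.32070835e+00, -6.66167897e-02]), 'joint_vel': array([-0.00066181, -0.00341206, -0.00312268,  0.0002247 , -0.00068392,
        0.00182042]), 'tau': array([-1.55864916e-03, -5.31965375e+01, -3.52822781e+01,  7.07783690e-02,
        2.36088753e-02, -6.07774268e-05]), 'ee_pos': array([ 0.14708109, -0.5297804 ,  0.22402542]), 'eef_rot': array([-1.62567123,  1.56991733,  1.78673529]), 'force': array([-0.26614188,  0.29668827,  0.42343131]), 'moment': array([ 0.04555412,  0.03606555, -0.03858398]), 'grip_width': 0.09429109418945086}
```

View pics/top0.png

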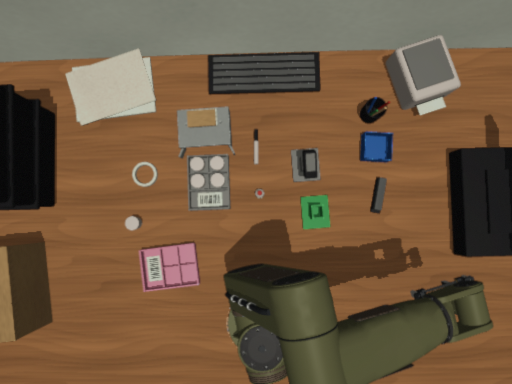

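View pics/side0.png

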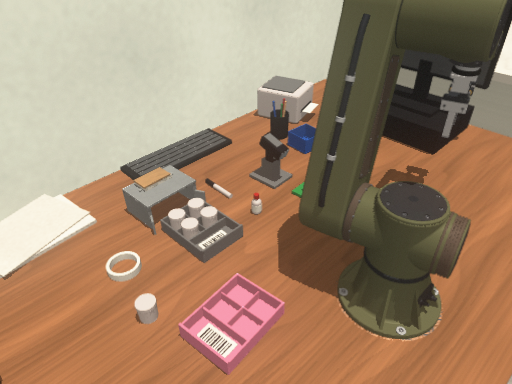

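View pics/wrist0.png

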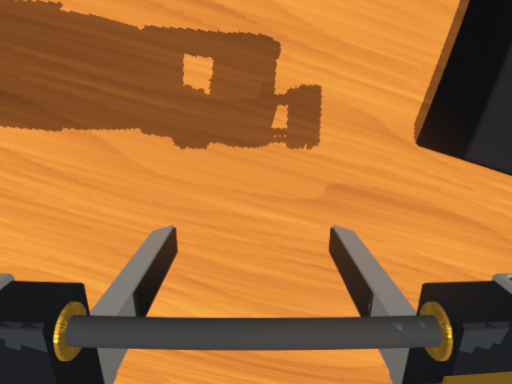

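The real tray is the grey one at top (209,183), not the pink one at (169,266). The real stand is the grey one with the scanner at (306,165), not the green one at (315,211). The rack is at (204,127), and the spare tub at (132,223) is not part of the load.

```bash
cat > h.py <<'E'
import numpy as np, cv2
from scipy.spatial.transform import Rotation as R
def rot(rpy): return R.from_euler('xyz',rpy).as_matrix()
def cal(n):
    from station import optics
    c=optics.get_calibration(n); return np.array(c['K']),c['k1'],np.array(c['origin']),rot(c['orientation'])
def ray(c,uv):
    K,k1,o,Rm=c
    d=np.array([(uv[0]-K[0,2])/K[0,0],(uv[1]-K[1,2])/K[1,1]]); rd=np.hypot(*d); r=rd
    for _ in range(20): r=rd/(1+k1*r*r)
    s=d*(r/rd if rd>0 else 1)
    v=Rm@np.array([s[0],s[1],1.]); return o,v/np.linalg.norm(v)
def onz(c,uv,z):
    o,v=ray(c,uv); return o+v*(z-o[2])/v[2]
def proj(c,p):
    K,k1,o,Rm=c
    q=Rm.T@(np.asarray(p,float)-o); s=q[:2]/q[2]; s=s*(1+k1*(s@s)); return np.array([K[0,0]*s[0]+K[0,2],K[1,1]*s[1]+K[1,2]])
def tri(rays):
    A=np.zeros((3,3));b=np.zeros(3)
    for o,v in rays:
        P=np.eye(3)-np.outer(v,v);A+=P;b+=P@o
    return np.linalg.solve(A,b)
E
python3 - <<'E'
from h import *
from station import ctrl, optics, models
zs={'tray_front':.045,'label':.006,'bay':0,'bay_home':0,'stand':0,'scanner_head':.130,'tub0_center':.03,'glue':0,'marker':0}
cs={n:cal(n) for n in('top','side')}
for n in ('top','side'): optics.camera(n)
for t,z in zs.items():
    for n in('top','side'):
        r=models.mark_of(t,n)
        print(t,n,[(round(x['score'],2),np.round(x['at'],1).tolist(),np.round(onz(cs[n],x['at'],z),3)[:2].tolist()) for x in r[:4]])
im=cv2.imread('pics/top0.png')[80:240,130:340]
cv2.imwrite('pics/topc.png',cv2.resize(im,None,fx=3.7,fy=3.7,interpolation=cv2.INTER_CUBIC))
im=cv2.imread('pics/side0.png')[120:270,90:290]
cv2.imwrite('pics/sidec.png',cv2.resize(im,None,fx=4,fy=4,interpolation=cv2.INTER_CUBIC))
print(ctrl.get_obs()['time_s'])
E
```

```text
tray_front top [(0.9, [144.0, 270.2], [0.202, 0.419]), (0.59, [210.5, 210.5], [0.411, 0.175]), (0.46, [255.1, 146.1], [0.641, 0.009]), (0.28, [197.5, 182.7], [0.513, 0.221])]
tray_front side [(0.9, [222.7, 237.0], [0.417, 0.179]), (0.62, [200.2, 339.8], [0.206, 0.425]), (0.41, [218.8, 191.2], [0.589, 0.046])]
label top [(0.79, [148.6, 268.9], [0.202, 0.413]), (0.65, [210.3, 198.2], [0.458, 0.18])]
label side [(0.85, [213.4, 339.1], [0.209, 0.39]), (0.67, [215.4, 239.9], [0.456, 0.176])]
bay top []
bay side [(0.23, [196.1, 208.6], [0.618, 0.122])]
bay_home top [(0.45, [253.0, 147.2], [0.645, 0.017])]
bay_home side []
stand top [(0.94, [303.9, 165.4], [0.572, -0.17]), (0.84, [314.7, 211.8], [0.399, -0.205])]
stand side [(0.72, [270.2, 174.9], [0.581, -0.185]), (0.44, [312.6, 191.9], [0.407, -0.211])]
scanner_head top [(0.67, [307.3, 163.9], [0.561, -0.168]), (0.67, [304.0, 165.3], [0.556, -0.156])]
scanner_head side [(0.66, [269.4, 144.9], [0.576, -0.174])]
tub0_center top [(0.65, [210.6, 210.8], [0.411, 0.176]), (0.43, [214.7, 180.3], [0.522, 0.16]), (0.27, [258.8, 192.2], [0.474, -0.0])]
tub0_center side [(0.68, [209.1, 219.1], [0.519, 0.146])]
glue top []
glue side [(0.55, [256.8, 210.3], [0.472, -0.009])]
marker top [(0.68, [253.9, 144.0], [0.657, 0.014])]
marker side [(0.43, [220.3, 187.6], [0.65, -0.008])]
1.15
```

View pics/topc.png

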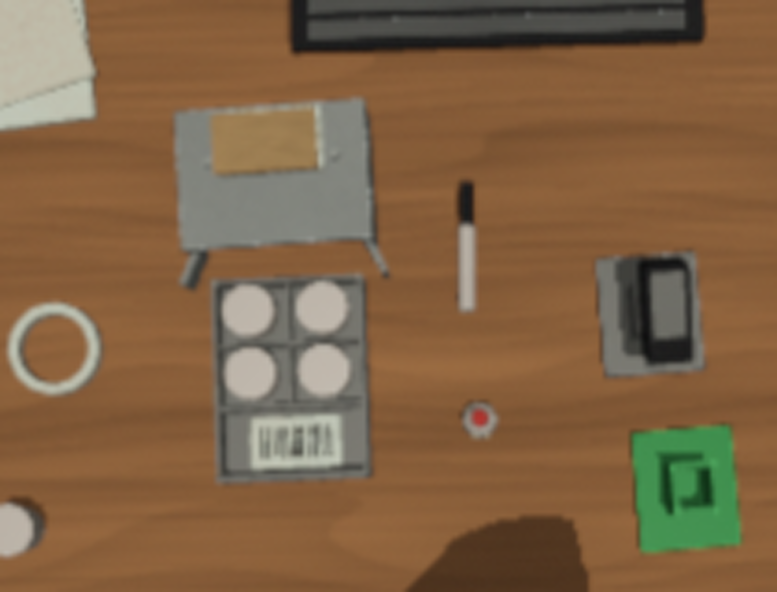

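View pics/sidec.png

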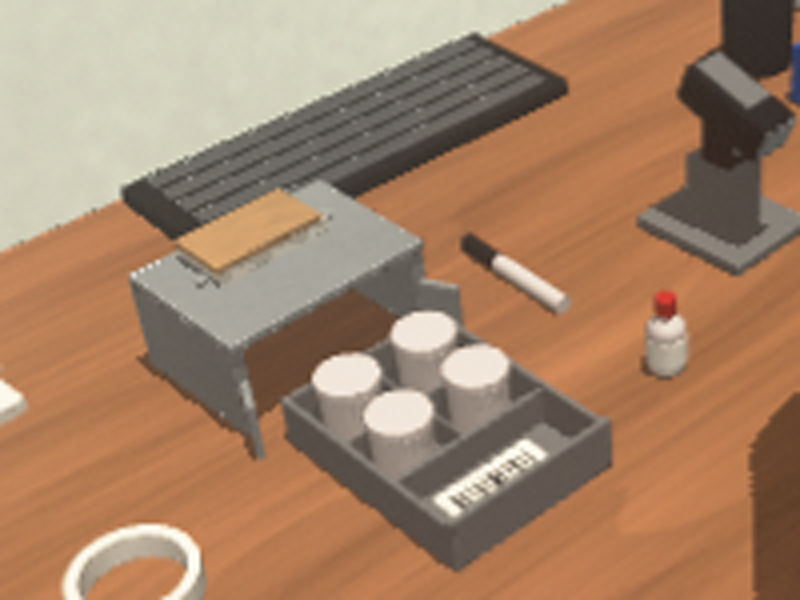

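```bash
python3 - <<'E'
from h import *
t=cal('top'); s=cal('side')
f=lambda p:(130+p[0]/3.7,80+p[1]/3.7)
g=lambda p:(90+p[0]/4,120+p[1]/4)
def show(nm,pts,zz,c,m):
    P=[onz(c,m(p),z)[:2] for p,z in zip(pts,zz)]
    print(nm,np.round(P,4).tolist(),'mean',np.round(np.mean(P,0),4))
    return P
def yaw(P): # FL FR RL RR
    P=np.array(P); a=(P[2]+P[3]-P[0]-P[1]); b=P[0]+P[2]-P[1]-P[3]
    print(' len',np.linalg.norm(a)/2,np.linalg.norm(b)/2,'yaw',np.degrees(np.arctan2(a[1],a[0])),np.degrees(np.arctan2(-b[0],b[1])))
yaw(show('tray top',[(220,482),(371,475),(213,282),(365,275)],[.045,.045,.04,.04],t,f))
yaw(show('rack top',[(182,248),(375,238),(176,113),(365,98)],[.088]*4,t,f))
show('rack side FL,FR,RL,RR',[(237,348),(424,243),(132,275),(318,182)],[.088]*4,s,g)
show('tray side FL FR RL RR',[(457,530),(611,424),(284,402),(425,318)],[.045,.045,.04,.04],s,g)
show('flare tips',[(186,284),(388,274)],[.07]*2,t,f)
show('stand base top',[(605,376),(703,369),(598,260),(694,253)],[.012]*4,t,f)
show('stand base side: left,front,..',[(638,217),(738,272)],[.012]*2,s,g)
show('head top face',[(645,362),(692,360),(641,258),(686,258)],[.145]*4,t,f)
show('glue',[(480,419)],[.07],t,f);show('marker',[(466,190),(467,310)],[.01]*2,t,f)
E
```

```text
tray top [[0.414, 0.2511], [0.4175, 0.1036], [0.6113, 0.2563], [0.6144, 0.1061]] mean [0.5143 0.1793]
 len 0.19714466556933258 0.14891659018768336 yaw 1.10951530177278 1.284895399963626
rack top [[0.6374, 0.2772], [0.6422, 0.0924], [0.7685, 0.2816], [0.7779, 0.0994]] mean [0.7065 0.1877]
 len 0.13355512918768286 0.18365972250076126 yaw 2.4609652407479428 2.2269599869387764
rack side FL,FR,RL,RR [[0.6289, 0.2734], [0.6371, 0.0961], [0.7649, 0.2803], [0.7715, 0.1031]] mean [0.7006 0.1882]
tray side FL FR RL RR [[0.406, 0.2534], [0.4103, 0.1077], [0.6062, 0.2571], [0.6123, 0.1207]] mean [0.5087 0.1847]
flare tips [[0.6054, 0.2772], [0.6101, 0.0817]] mean [0.6077 0.1795]
stand base top [[0.5116, -0.1292], [0.5163, -0.2269], [0.6282, -0.1254], [0.6329, -0.2216]] mean [ 0.5723 -0.1758]
stand base side: left,front,.. [[0.6241, -0.1235], [0.5034, -0.1251]] mean [ 0.5637 -0.1243]
head top face [[0.5121, -0.1546], [0.513, -0.1973], [0.6074, -0.1538], [0.6064, -0.1948]] mean [ 0.5597 -0.1751]
glue [[0.4682, -0.0037]] mean [ 0.4682 -0.0037]
marker [[0.7027, 0.005], [0.5813, 0.0067]] mean [0.642  0.0059]
```

```bash
cat >> h.py <<'E'
def goal(pos,Rt,obs=None):
    """row numbers from current pose to pos,Rt"""
    from station import ctrl
    o=obs or ctrl.get_obs(); R0=rot(o['eef_rot']); d=R0.T@(np.array(pos)-o['ee_pos'])/.025
    w=R.from_matrix(R0.T@Rt).as_rotvec(degrees=True)/5
    n=max(np.linalg.norm(d)*25/41.7,np.linalg.norm(w)*5/7.16)
    print('translation',np.round(d,2).tolist(),'turn',np.round(w,2).tolist(),'minrows',round(n,1))
def tool(xdir,ydir):
    x=np.array(xdir,float);x/=np.linalg.norm(x);y=np.array(ydir,float);y-=x*(x@y);y/=np.linalg.norm(y)
    return np.c_[x,y,np.cross(x,y)]
E
python3 - <<'E'
from h import *
from station import ctrl
o=ctrl.get_obs(); print(rot(o['eef_rot']).round(3))
a=np.radians(1.8)
for s in(1,-1):
    Rt=tool([0,0,-1],[s*np.cos(a),s*np.sin(a),0])
    goal([.36,.1,.25],Rt); print(Rt.round(2).tolist())
E
```

```text
[[-0.     0.268 -0.964]
 [-0.    -0.964 -0.268]
 [-1.     0.     0.   ]]
translation [-1.02, -22.0, -14.95] turn [-15.26, 0.0, -0.0] minrows 16.0
[[0.0, 1.0, 0.03], [0.0, 0.03, -1.0], [-1.0, 0.0, 0.0]]
translation [-1.02, -22.0, -14.95] turn [20.74, -0.0, -0.0] minrows 16.0
[[0.0, -1.0, -0.03], [0.0, -0.03, 1.0], [-1.0, 0.0, 0.0]]
```

Request:
arm_command([
  {"translation": [-0.2,-7,-5],"turn": [-4,0,0]},
  {"translation": [-0.4,-14,-10],"turn": [-8,0,0]},
  {"translation": [-0.6,-19,-14.5],"turn": [-12,0,0]},
  {"translation": [-0.6,-24,-18.9],"turn": [-15.3,0,0]},
  {"translation": [-0.6,-24,-18.9],"turn": [-15.3,0,0]},
  {"translation": [-0.6,-24,-18.9],"turn": [-15.3,0,0]},
  {"translation": [-0.6,-24,-18.9],"turn": [-15.3,0,0]},
  {"translation": [-0.6,-24,-18.9],"turn": [-15.3,0,0]},
  {"translation": [-0.6,-24,-18.9],"turn": [-15.3,0,0]},
  {"translation": [-0.6,-24,-18.9],"turn": [-15.3,0,0]},
  {"translation": [-0.6,-24,-18.9],"turn": [-15.3,0,0]},
  {"translation": [-0.6,-24,-18.9],"turn": [-15.3,0,0]},
])

```text
time_s: 2.15
ee_pos: [0.3386, -0.0662, 0.235]
eef_rot: [1.217, 1.569, -0.313]
force: [-0.1, -0.9, -0.9]
grip_width: 0.0938
```

```bash
python3 - <<'E'
from h import *
from station import ctrl
a=np.radians(2)
print(ctrl.get_obs()['qpos'].round(4),ctrl.get_obs()['joint_vel'].round(2),ctrl.get_obs()['ee_pos'])
goal([.49,.15,.25],tool([0,0,-1],[np.cos(a),np.sin(a),0]))
E
```

```text
[-0.2993 -0.191   2.0135 -0.      1.3176 -0.34  ] [ 1.47  0.21 -0.19  0.   -0.02  1.6 ] [ 0.33858589 -0.06617725  0.23497114]
translation [-0.6, 6.4, -8.39] turn [0.07, 0.01, -0.02] minrows 6.3
```

Request:
arm_command([
  {"translation": [-0.6,6.4,-8.4],"turn": [0,0,0]},
  {"translation": [-0.6,6.4,-8.4],"turn": [0,0,0]},
  {"translation": [-0.6,6.4,-8.4],"turn": [0,0,0]},
  {"translation": [-0.6,6.4,-8.4],"turn": [0,0,0]},
  {"translation": [-0.6,6.4,-8.4],"turn": [0,0,0]},
  {"translation": [-0.6,6.4,-8.4],"turn": [0,0,0]},
  {"translation": [-0.6,6.4,-8.4],"turn": [0,0,0]},
  {"translation": [-0.6,6.4,-8.4],"turn": [0,0,0]},
  {"translation": [-0.6,6.4,-8.4],"turn": [0,0,0]},
  {"translation": [-0.6,6.4,-8.4],"turn": [0,0,0]},
])

```text
time_s: 2.98
ee_pos: [0.4905, 0.1467, 0.2494]
eef_rot: [-1.1, 1.57, -2.636]
force: [-0.2, 0.4, 0.3]
grip_width: 0.0938
```

```bash
cat > wl.py <<'E'
import sys,json
from h import *
from station import ctrl,optics
nm=sys.argv[1]
o=ctrl.get_obs(); c=optics.get_calibration('wrist'); im=optics.camera('wrist')
cv2.imwrite(f'pics/{nm}.png',cv2.resize(im[:,:,::-1],(768,576),interpolation=cv2.INTER_CUBIC))
cv2.imwrite(f'pics/{nm}_raw.png',im[:,:,::-1])
json.dump({k:np.array(v).tolist() for k,v in c.items()},open(f'pics/{nm}.json','w'))
print(o['time_s'],o['ee_pos'].round(4),o['eef_rot'].round(4),o['qpos'].round(4),c['origin'],c['orientation'])
E
cat >> h.py <<'E'
def scal(nm):
    import json
    c=json.load(open(f'pics/{nm}.json')); return np.array(c['K']),c['k1'],np.array(c['origin']),rot(c['orientation'])
E
python3 wl.py w1
```

```text
2.9833 [0.4905 0.1467 0.2494] [-1.0999  1.5704 -2.6359] [ 2.1910e-01  1.9590e-01  1.5918e+00 -1.0000e-04  1.3542e+00  1.8430e-01] [0.48665646 0.22933277 0.41001976] [2.85610691e+00 2.27156815e-04 3.50459554e-02]
```

View pics/w1.png

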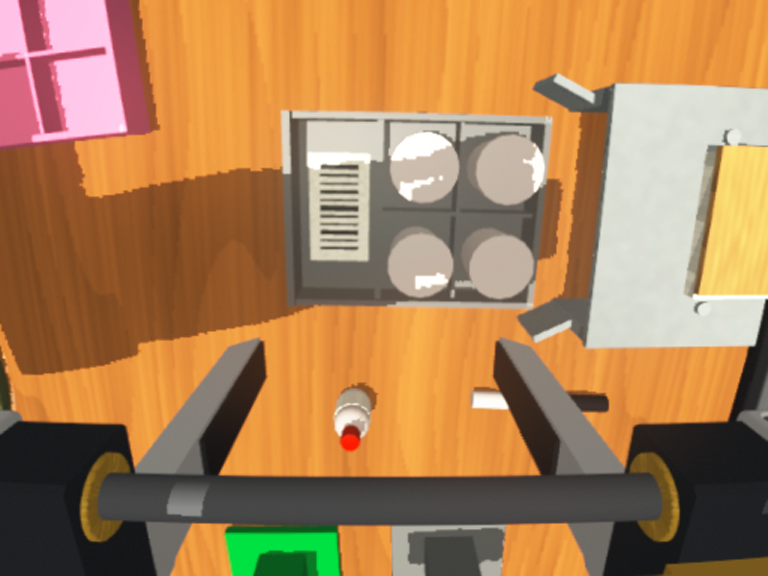

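```bash
python3 - <<'E'
from h import *
c=scal('w1')
def show(nm,pts,z):
    P=np.array([onz(c,(p[0]/1.5,p[1]/1.5),zz)[:2] for p,zz in zip(pts,z)]);print(nm,P.round(4).tolist(),P.mean(0).round(4));return P
T=show('tray FL FR RL RR',[(282,111),(289,304),(551,118),(533,305)],[.045,.045,.04,.04])
a=T[2]+T[3]-T[0]-T[1];print(np.linalg.norm(a)/2,np.degrees(np.arctan2(a[1],a[0])))
b=T[0]-T[1];print(np.degrees(np.arctan2(-b[0],b[1])),np.linalg.norm(b))
F=show('roof FL FR',[(614,84),(587,347)],[.088]*2);b=F[0]-F[1];print(np.degrees(np.arctan2(-b[0],b[1])),np.linalg.norm(b))
# inner mouth at desk
show('flare tips top',[(534,84),(519,320)],[.07]*2)
show('label corners',[(320,152),(369,165),(310,260),(368,262)],[.006]*4)
E
python3 - <<'E'
import cv2
im=cv2.imread('pics/w1_raw.png')[40:250,170:400]
cv2.imwrite('pics/w1c.png',cv2.resize(im,None,fx=2.8,fy=2.8,interpolation=cv2.INTER_CUBIC))
E
```

```text
tray FL FR RL RR [[0.4151, 0.2546], [0.4182, 0.1073], [0.6134, 0.2578], [0.6172, 0.1117]] [0.516  0.1828]
0.1986683260139478 1.0926550804407473
1.1892607363694285 0.1473380314854488
roof FL FR [[0.6357, 0.2773], [0.6451, 0.0958]] [0.6404 0.1865]
2.972331935137735 0.18178131184909546
flare tips top [[0.589, 0.2767], [0.5974, 0.1089]] [0.5932 0.1928]
label corners [[0.4383, 0.2261], [0.4787, 0.217], [0.4299, 0.1351], [0.4803, 0.1351]] [0.4568 0.1783]
```

View pics/w1c.png

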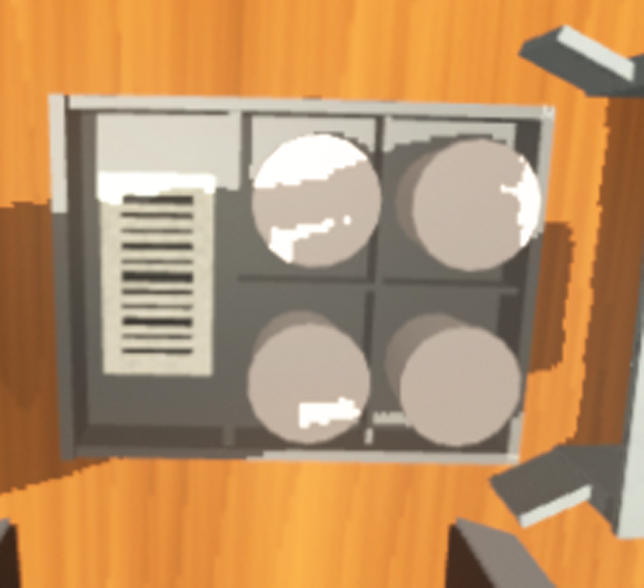

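```bash
python3 - <<'E'
from h import *
a=np.radians(1.2)
Rt=tool([0,0,-1],[np.cos(a),np.sin(a),0])
goal([.418,.18,.09],Rt);goal([.418,.18,.036],Rt)
E
```

```text
translation [6.38, -2.85, -1.44] turn [0.15, 0.0, -0.0] minrows 4.3
translation [8.54, -2.85, -1.44] turn [0.15, 0.0, -0.0] minrows 5.5
```

Request:
arm_command([
  {"translation": [1.3,-2.85,-1.44],"turn": [0.15,0,0]},
  {"translation": [2.6,-2.85,-1.44],"turn": [0.15,0,0]},
  {"translation": [3.9,-2.85,-1.44],"turn": [0.15,0,0]},
  {"translation": [5.2,-2.85,-1.44],"turn": [0.15,0,0]},
  {"translation": [6.3,-2.85,-1.44],"turn": [0.15,0,0]},
  {"translation": [6.3,-2.85,-1.44],"turn": [0.15,0,0]},
  {"translation": [6.3,-2.85,-1.44],"turn": [0.15,0,0]},
], gripper=50)

```text
time_s: 3.62
ee_pos: [0.4183, 0.1801, 0.0924]
eef_rot: [-1.249, 1.569, -2.799]
force: [0.6, -0.3, 0.0]
grip_width: 0.0519
```

```bash
python3 wl.py w2; python3 - <<'E'
from h import *
a=np.radians(1.2)
Rt=tool([0,0,-1],[np.cos(a),np.sin(a),0])
goal([.418,.18,.036],Rt)
E
```

```text
3.6167 [0.4183 0.1801 0.0924] [-1.2492  1.5695 -2.7989] [ 0.3262  0.2591  1.914  -0.      0.9698  0.3051] [0.41567967 0.26277999 0.25297419] [2.85586110e+00 1.17571969e-03 2.12514733e-02]
translation [2.3, -0.05, 0.02] turn [0.0, -0.0, -0.02] minrows 1.4
```

View pics/w2.png

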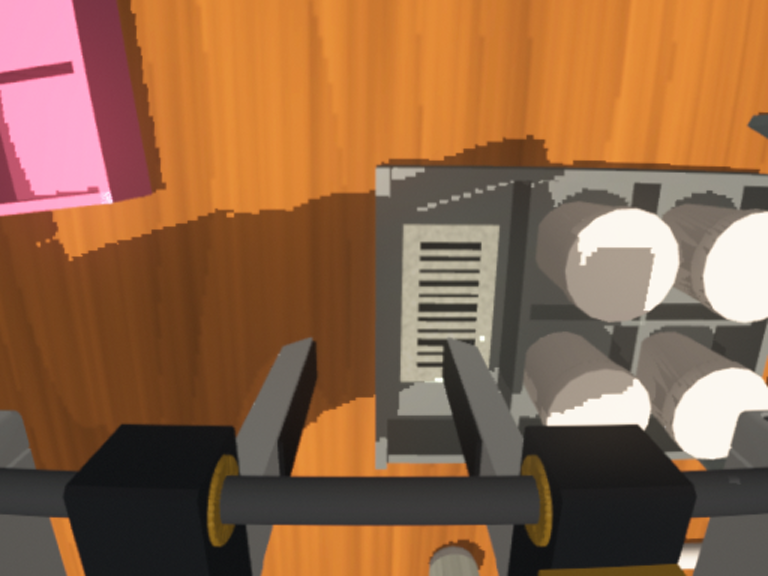

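The front wall, at column 383, is centred between the fingers at columns 316 and 445. I'll go down and pinch.

Request:
arm_command([
  {"translation": [1.2,0,0],"turn": [0,0,0]},
  {"translation": [2.25,0,0],"turn": [0,0,0]},
  {"translation": [2.25,0,0],"turn": [0,0,0]},
  {"translation": [2.25,0,0],"turn": [0,0,0]},
])

```text
time_s: 4.0
ee_pos: [0.4191, 0.1807, 0.0373]
eef_rot: [1.893, 1.57, 0.344]
force: [0.6, 0.1, 1.1]
grip_width: 0.0499
```

Request:
arm_command([
  {"translation": [0,0,0],"turn": [0,0,0]},
  {"translation": [0,0,0],"turn": [0,0,0]},
  {"translation": [0,0,0],"turn": [0,0,0]},
  {"translation": [0,0,0],"turn": [0,0,0]},
  {"translation": [0,0,0],"turn": [0,0,0]},
  {"translation": [0,0,0],"turn": [0,0,0]},
  {"translation": [0,0,0],"turn": [0,0,0]},
  {"translation": [0,0,0],"turn": [0,0,0]},
], gripper=0, force=15)

```text
time_s: 4.67
ee_pos: [0.4185, 0.1808, 0.0359]
eef_rot: [2.068, 1.571, 0.519]
force: [0.7, -0.6, 2.4]
grip_width: 0.0056
```

```bash
python3 - <<'E'
from h import *
def T(x,y,d):
    a=np.radians(d); goal([x,y,.036],tool([0,0,-1],[np.cos(a),np.sin(a),0]))
from station import ctrl
print(ctrl.get_obs()['qpos'].round(4))
T(.442,.177,2.5);T(.54,.1813,2.5);T(.558,.1821,2.5);T(.566,.1825,2.5)
E
```

```text
[3.2740e-01 3.6130e-01 1.9448e+00 1.0000e-04 8.3530e-01 3.0540e-01]
translation [-0.01, 0.94, 0.17] turn [-0.25, -0.0, -0.0] minrows 0.6
translation [-0.0, 4.86, 0.09] turn [-0.25, -0.0, -0.0] minrows 2.9
translation [-0.0, 5.58, 0.07] turn [-0.25, -0.0, -0.0] minrows 3.3
translation [-0.0, 5.9, 0.06] turn [-0.25, -0.0, -0.0] minrows 3.5
```

Request:
arm_command([
  {"translation": [0,0.15,0.03],"turn": [-0.05,0,0]},
  {"translation": [0,0.4,0.08],"turn": [-0.12,0,0]},
  {"translation": [0,0.65,0.13],"turn": [-0.2,0,0]},
  {"translation": [0,0.95,0.17],"turn": [-0.25,0,0]},
  {"translation": [0,1.25,0.16],"turn": [-0.25,0,0]},
  {"translation": [0,1.55,0.16],"turn": [-0.25,0,0]},
  {"translation": [0,1.85,0.15],"turn": [-0.25,0,0]},
  {"translation": [0,2.15,0.14],"turn": [-0.25,0,0]},
  {"translation": [0,2.45,0.14],"turn": [-0.25,0,0]},
  {"translation": [0,2.7,0.13],"turn": [-0.25,0,0]},
  {"translation": [0,2.9,0.13],"turn": [-0.25,0,0]},
  {"translation": [0,2.9,0.13],"turn": [-0.25,0,0]},
])

```text
time_s: 5.67
ee_pos: [0.4913, 0.1792, 0.0359]
eef_rot: [-1.637, 1.57, 3.12]
force: [0.6, -0.4, 4.8]
grip_width: 0.0058
```

```bash
python3 wl.py w3; python3 - <<'E'
from h import *
from station import ctrl
print(ctrl.get_obs()['force'],ctrl.get_obs()['moment'])
def T(x,y,d):
    a=np.radians(d); goal([x,y,.036],tool([0,0,-1],[np.cos(a),np.sin(a),0]))
T(.54,.1813,2.5);T(.558,.1821,2.5);T(.566,.1825,2.5)
E
```

```text
5.6667 [0.4913 0.1792 0.0359] [-1.6366  1.5702  3.1197] [2.7960e-01 4.8100e-01 1.7592e+00 2.0000e-04 9.0200e-01 2.3560e-01] [0.48672663 0.26172049 0.19651114] [2.85629951e+00 5.12859373e-04 4.40337081e-02]
[0.67158277 0.30435256 3.32830906] [-0.01732206 -0.12665006  0.00297724]
translation [-0.0, 1.95, 0.0] turn [0.0, -0.0, -0.0] minrows 1.2
translation [-0.0, 2.67, 0.0] turn [0.0, -0.0, -0.0] minrows 1.6
translation [-0.0, 2.99, -0.0] turn [0.0, -0.0, -0.0] minrows 1.8
```

View pics/w3.png

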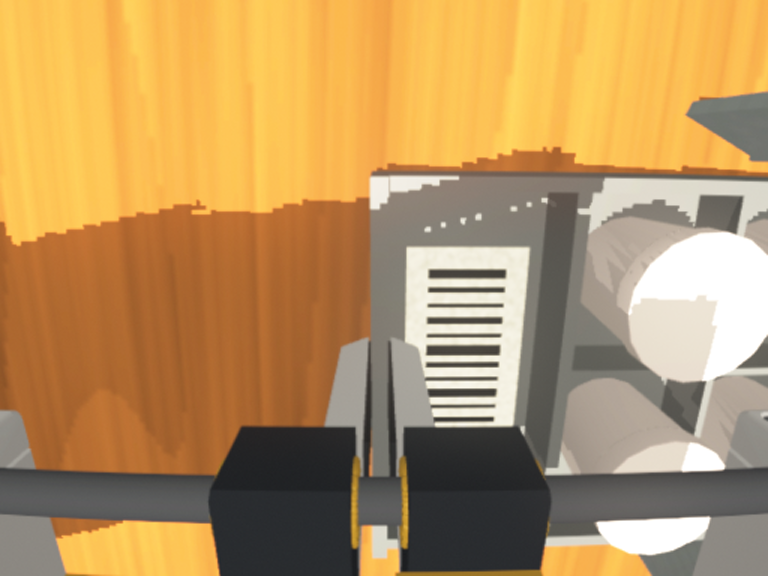

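The tray is tracking well: the front wall is held at column 380 and the tubs are standing. I'll keep sliding.

Request:
arm_command([
  {"translation": [0,0.15,0],"turn": [0,0,0]},
  {"translation": [0,0.4,0],"turn": [0,0,0]},
  {"translation": [0,0.65,0],"turn": [0,0,0]},
  {"translation": [0,0.9,0],"turn": [0,0,0]},
  {"translation": [0,1.15,0],"turn": [0,0,0]},
  {"translation": [0,1.4,0],"turn": [0,0,0]},
  {"translation": [0,1.65,0],"turn": [0,0,0]},
  {"translation": [0,1.9,0],"turn": [0,0,0]},
  {"translation": [0,2.1,0],"turn": [0,0,0]},
  {"translation": [0,2.25,0],"turn": [0,0,0]},
  {"translation": [0,2.4,0],"turn": [0,0,0]},
  {"translation": [0,2.4,0],"turn": [0,0,0]},
])

```text
time_s: 6.72
ee_pos: [0.5508, 0.1818, 0.0359]
eef_rot: [-1.577, 1.57, -3.103]
force: [-2.6, 0.0, 4.6]
grip_width: 0.0059
```

Request:
arm_command([
  {"translation": [0,0.08,0],"turn": [0,0,0]},
  {"translation": [0,0.16,0],"turn": [0,0,0]},
  {"translation": [0,0.24,0],"turn": [0,0,0]},
  {"translation": [0,0.32,0],"turn": [0,0,0]},
  {"translation": [0,0.36,0],"turn": [0,0,0]},
])

```text
time_s: 7.13
ee_pos: [0.5591, 0.1823, 0.0359]
eef_rot: [-1.513, 1.569, -3.04]
force: [-10.8, -0.5, 10.6]
grip_width: 0.0057
```

Request:
arm_command([
  {"translation": [0,0.06,0],"turn": [0,0,0]},
  {"translation": [0,0.12,0],"turn": [0,0,0]},
  {"translation": [0,0.12,0],"turn": [0,0,0]},
])

```text
time_s: 7.38
ee_pos: [0.5623, 0.1824, 0.0359]
eef_rot: [-1.512, 1.569, -3.039]
force: [-7.1, -0.5, 7.7]
grip_width: 0.0055
```

```bash
python3 wl.py w4; python3 - <<'E'
from h import *
from station import optics,ctrl
print(ctrl.get_obs()['force'])
im=optics.camera('top'); cv2.imwrite('pics/top1.png',cv2.resize(im[80:240,130:340,::-1],None,fx=3.7,fy=3.7,interpolation=cv2.INTER_CUBIC))
im=optics.camera('side'); cv2.imwrite('pics/side1.png',cv2.resize(im[120:270,90:290,::-1],None,fx=4,fy=4,interpolation=cv2.INTER_CUBIC))
E
```

```text
7.3833 [0.5623 0.1824 0.0359] [-1.5123  1.5689 -3.039 ] [2.5160e-01 6.0470e-01 1.5554e+00 3.0000e-04 9.8340e-01 2.0730e-01] [0.55793426 0.26493526 0.19649703] [2.85618292e+00 1.76777917e-03 4.42020085e-02]
[-7.4992553  -0.1172353   7.44788026]
```

View pics/w4.png

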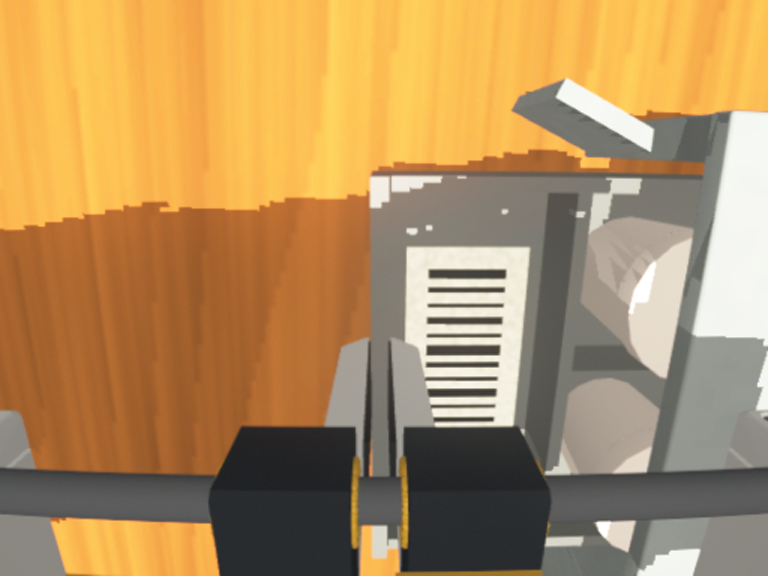

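View pics/side1.png

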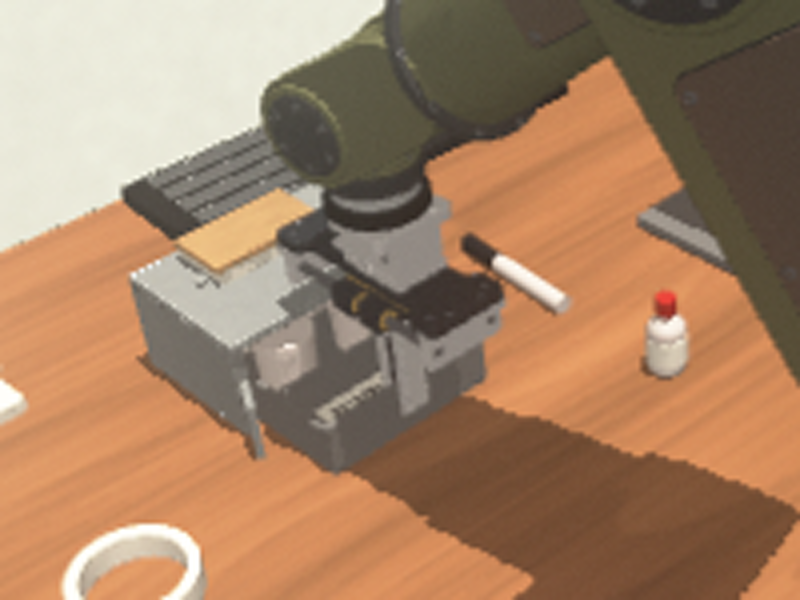

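Request:
arm_command([
  {"translation": [0,0.06,0],"turn": [0,0,0]},
  {"translation": [0,0.12,0],"turn": [0,0,0]},
  {"translation": [0,0.12,0],"turn": [0,0,0]},
])

```text
time_s: 7.78
ee_pos: [0.5653, 0.1825, 0.0359]
eef_rot: [-1.525, 1.569, -3.051]
force: [-7.0, -0.0, 7.7]
grip_width: 0.0061
```

Request:
arm_command([
  {"translation": [0,0.06,0],"turn": [0,0,0]},
  {"translation": [0,0.12,0],"turn": [0,0,0]},
  {"translation": [0,0.12,0],"turn": [0,0,0]},
])

```text
time_s: 8.03
ee_pos: [0.5669, 0.1826, 0.0358]
eef_rot: [-1.48, 1.565, -3.006]
force: [-19.4, -1.0, 17.3]
grip_width: 0.0063
```

Request:
arm_command([
  {"translation": [0,0.03,0],"turn": [0,0,0]},
  {"translation": [0,0.03,0],"turn": [0,0,0]},
])

```text
time_s: 8.2
ee_pos: [0.5669, 0.1826, 0.0358]
eef_rot: [-1.472, 1.563, -2.999]
force: [-23.5, -2.3, 20.0]
grip_width: 0.0062
```

```bash
python3 wl.py w5; python3 - <<'E'
from h import *
im=cv2.imread('pics/w5_raw.png')[60:330,220:512]
cv2.imwrite('pics/w5c.png',cv2.resize(im,None,fx=2.2,fy=2.2,interpolation=cv2.INTER_CUBIC))
E
```

```text
8.2 [0.5669 0.1826 0.0358] [-1.4725  1.5634 -2.999 ] [2.4970e-01 6.1560e-01 1.5371e+00 9.0000e-04 9.9630e-01 2.0500e-01] [0.56340633 0.26530958 0.19636506] [2.85553752 0.00724286 0.04444215]
```

View pics/w5c.png

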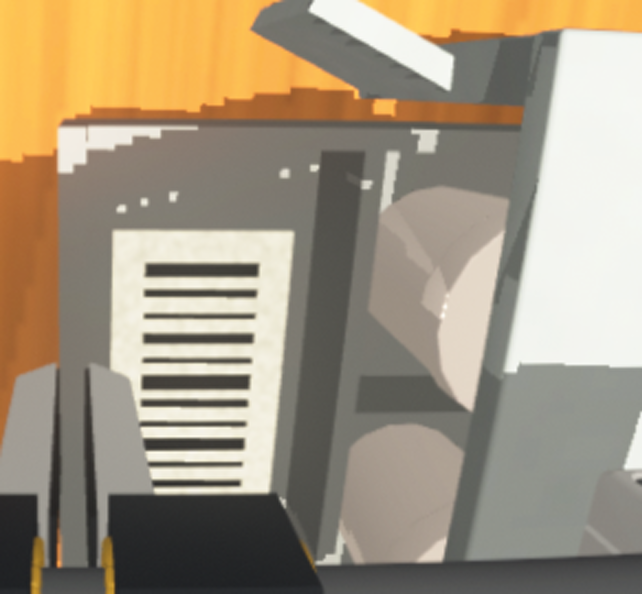

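Request:
arm_command([
  {"translation": [0,0,0],"turn": [0,0,0]},
  {"translation": [0,0,0],"turn": [0,0,0]},
  {"translation": [0,0,0],"turn": [0,0,0]},
  {"translation": [0,-0.06,0],"turn": [0,0,0]},
  {"translation": [-1,-0.06,0],"turn": [0,0,0]},
  {"translation": [-2.2,-0.06,0],"turn": [0,0,0]},
  {"translation": [-3.5,-0.06,0],"turn": [0,0,0]},
  {"translation": [-4.8,-1,0],"turn": [0,0,0]},
  {"translation": [-6,-2,0],"turn": [0,0,0]},
  {"translation": [-6,-2,0],"turn": [0,0,0]},
], gripper=40)

```text
time_s: 9.08
ee_pos: [0.519, 0.1809, 0.1918]
eef_rot: [1.816, 1.563, 0.29]
force: [0.8, 1.3, 0.4]
grip_width: 0.0401
```

```bash
python3 wl.py w6
```

```text
9.0833 [0.519  0.1809 0.1918] [1.8161 1.5629 0.2898] [2.6870e-01 3.2300e-01 1.5688e+00 2.0000e-04 1.2418e+00 2.2420e-01] [0.51304956 0.26310855 0.352567  ] [ 2.85816859 -0.00772752  0.04463006]
```

View pics/w6.png

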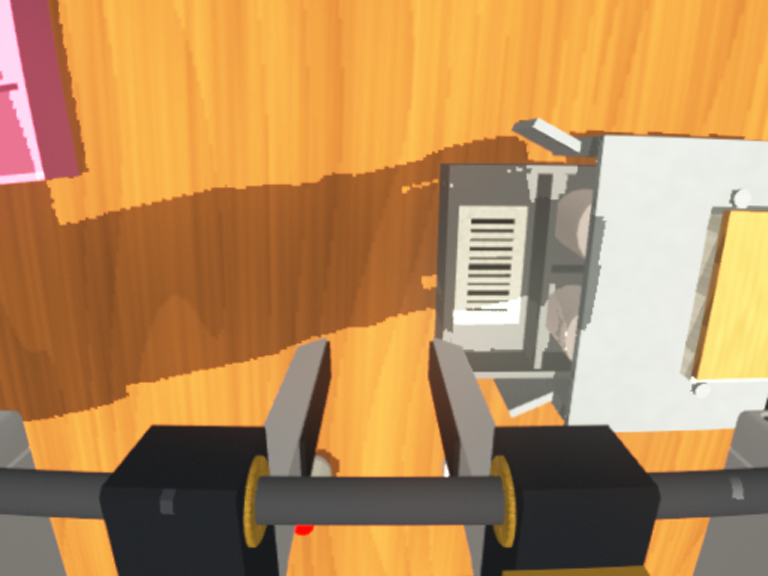

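```bash
python3 - <<'E'
from h import *
c=scal('w6')
def show(nm,pts,z):
    P=np.array([onz(c,(p[0]/1.5,p[1]/1.5),zz)[:2] for p,zz in zip(pts,z)]);print(nm,P.round(4).tolist(),P.mean(0).round(4));return P
show('label',[(462,205),(525,206),(453,322),(520,325)],[.006]*4)
show('front FL,FR',[(440,164),(435,373)],[.045]*2)
show('roof',[(605,136),(569,430)],[.088]*2)
# kinematic fit
from scipy.optimize import least_squares
D=[([.3003,1.5214,1.3207],np.hypot(.14708,.52978),.22403),([.1959,1.5918,1.3542],np.hypot(.4905,.1467),.2494),([.2591,1.914,.9698],np.hypot(.4183,.1801),.0924),([.3613,1.9448,.8353],np.hypot(.4185,.1808),.0359),([.4810,1.7592,.9020],np.hypot(.4913,.1792),.0359),([.6047,1.5554,.9834],np.hypot(.5623,.1824),.0359),([-.191,2.0135,1.3176],np.hypot(.33859,.06618),.23497),([.323,1.5688,1.2418],np.hypot(.519,.1809),.1918)]
def f(p):
    r0,z0,L1,A,B=p; o=[]
    for (a,b,e),r,z in D:
        s=a+b;t=s+e
        o+=[r0+L1*np.sin(a)+A*np.sin(s)+B*np.cos(s)+.25*np.sin(t)-r, z0+L1*np.cos(a)+A*np.cos(s)-B*np.sin(s)-z]
    return o
s=least_squares(f,[0,.1,.4,.4,0]);print(s.x.round(4),np.abs(s.fun).max())
E
```

```text
label [[0.5773, 0.2283], [0.6234, 0.2298], [0.5786, 0.1384], [0.6313, 0.138]] [0.6027 0.1836]
front FL,FR [[0.554, 0.2571], [0.5619, 0.1135]] [0.5579 0.1853]
roof [[0.6368, 0.2777], [0.6453, 0.0968]] [0.6411 0.1872]
[ 0.0017 -0.0299  0.4229  0.4473  0.0403] 8.566117618563629e-05
```

```bash
python3 - <<'E'
from h import *
from station import ctrl
th=np.radians(35);yw=np.radians(2)
def G(a,yw):
    a=np.radians(a);yw=np.radians(yw)
    return tool([-np.sin(a)*np.cos(yw),-np.sin(a)*np.sin(yw),-np.cos(a)],[-np.sin(yw),np.cos(yw),0])
goal([.64,-.175,.24],G(35,2));goal([.60,-.1,.24],G(0,2));goal([.60,-.0,.24],G(0,-40))
E
```

```text
translation [-2.03, 4.19, 14.43] turn [-17.27, 5.54, -5.51] minrows 13.2
translation [-2.04, 2.72, 11.36] turn [-17.89, 0.04, -0.06] minrows 12.5
translation [-2.03, 2.9, 7.36] turn [-9.49, 0.01, -0.07] minrows 6.6
```

Request:
arm_command([
  {"translation": [-1.5,0.3,1],"turn": [-1.3,0.4,-0.4]},
  {"translation": [-2,0.6,2],"turn": [-2.6,0.8,-0.8]},
  {"translation": [-2,0.9,3],"turn": [-3.9,1.2,-1.2]},
  {"translation": [-2,1.2,4.1],"turn": [-5.2,1.6,-1.6]},
  {"translation": [-2,1.5,5.2],"turn": [-6.5,2,-2]},
  {"translation": [-2,1.8,6.2],"turn": [-7.8,2.5,-2.5]},
  {"translation": [-2,2.1,7.3],"turn": [-9.1,2.9,-2.9]},
  {"translation": [-2,2.5,8.5],"turn": [-10.4,3.3,-3.3]},
  {"translation": [-2,2.8,9.7],"turn": [-11.7,3.8,-3.8]},
  {"translation": [-2,3.2,11],"turn": [-13,4.2,-4.2]},
  {"translation": [-2,3.5,12.2],"turn": [-14.3,4.6,-4.6]},
  {"translation": [-2,3.8,13.3],"turn": [-15.6,5,-5]},
], gripper=80)

```text
time_s: 10.13
ee_pos: [0.6294, -0.1499, 0.2337]
eef_rot: [-3.061, 0.998, 3.1]
force: [0.3, -0.2, 0.5]
grip_width: 0.0801
```

```bash
cat >> h.py <<'E'
def G(a,yw):
    a=np.radians(a);yw=np.radians(yw)
    return tool([-np.sin(a)*np.cos(yw),-np.sin(a)*np.sin(yw),-np.cos(a)],[-np.sin(yw),np.cos(yw),0])
E
python3 - <<'E'
from h import *
from station import ctrl
print(ctrl.get_obs()['qpos'].round(4),rot(ctrl.get_obs()['eef_rot']).round(3).tolist(),ctrl.get_obs()['ee_pos'])
goal([.64,-.175,.24],G(35,2))
E
```

```text
[-0.2474  0.9018  0.6649 -0.1312  2.134  -1.7342] [[-0.541, 0.109, 0.834], [0.023, 0.993, -0.115], [-0.84, -0.044, -0.54]] [ 0.62938439 -0.14993989  0.23371654]
translation [-0.46, -0.96, 0.33] turn [-1.65, 0.42, -0.51] minrows 1.2
```

Request:
arm_command([
  {"translation": [-0.25,-0.5,0.15],"turn": [-0.8,0.2,-0.25]},
  {"translation": [-0.45,-0.95,0.33],"turn": [-1.65,0.4,-0.5]},
  {"translation": [-0.45,-0.95,0.33],"turn": [-1.65,0.4,-0.5]},
  {"translation": [-0.45,-0.95,0.33],"turn": [-1.65,0.4,-0.5]},
  {"translation": [-0.45,-0.95,0.33],"turn": [-1.65,0.4,-0.5]},
])

```text
time_s: 10.55
ee_pos: [0.6394, -0.1718, 0.241]
eef_rot: [-3.136, 0.965, -3.108]
force: [-0.3, 1.0, 0.5]
grip_width: 0.08
```

```bash
python3 wl.py w7; python3 - <<'E'
from h import *
from station import ctrl,models
o=ctrl.get_obs(); q=o['qpos'];s=q[1]+q[2]
L1,A,B=.4229,.4473,.0403
X=rot(o['eef_rot'])[:,0];p=o['ee_pos']
for L in np.arange(.15,.45,.01):
    w=p-L*X; h=L-.0299
    e=[np.hypot(w[0],w[1])-(L1*np.sin(q[1])+A*np.sin(s)+B*np.cos(s)),w[2]-h-(L1*np.cos(q[1])+A*np.cos(s)-B*np.sin(s)),np.arctan2(w[1],w[0])-q[0]]
    if np.abs(e[:2]).max()<.02: print(round(L,3),np.round(e,4))
c=scal('w7')
for t,z in [('scanner_head',.13),('scanner_foot',.012),('stand',0),('scanner_window',.114)]:
    print(t,[(round(r['score'],2),np.round(r['at'],1).tolist(),onz(c,r['at'],z).round(4)) for r in models.mark_of(t,'wrist')[:2]])
E
```

```text
10.55 [ 0.6394 -0.1718  0.241 ] [-3.1364  0.9653 -3.1085] [-0.2561  0.971   0.5371 -0.2036  2.2093 -1.928 ] [ 0.66186856 -0.17032     0.41994371] [-2.82163498  0.00287503  1.5997222 ]
0.22 [-0.0153  0.0052  0.0402]
0.23 [-0.0098  0.0035  0.042 ]
0.24 [-0.0043  0.0017  0.0438]
0.25 [ 0.0012 -0.0001  0.0455]
0.26 [ 0.0068 -0.0019  0.0472]
0.27 [ 0.0123 -0.0036  0.0489]
0.28 [ 0.0178 -0.0054  0.0505]
scanner_head [(0.79, [248.0, 187.6], array([ 0.5607, -0.1786,  0.13  ]))]
scanner_foot []
stand [(0.77, [253.5, 232.2], array([ 0.5782, -0.1729,  0.    ])), (0.57, [236.2, 108.8], array([ 0.388 , -0.2048,  0.    ]))]
scanner_window [(0.56, [247.8, 152.4], array([ 0.5157, -0.1806,  0.114 ]))]
```

View pics/w7.png

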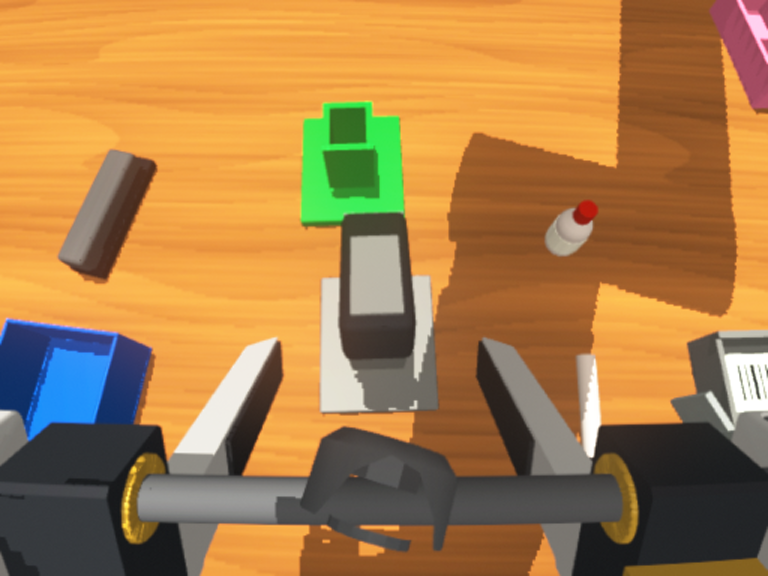

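```bash
python3 - <<'E'
from h import *
from station import ctrl
c=scal('w7')
for nm,p,z in[('farL',(343,213),.1326),('farR',(404,213),.1326),('nearL',(340,319),.165),('nearR',(414,318),.165),
  ('baseNL',(321,412),.012),('baseNR',(438,409),.012),('baseFL',(321,279),.012),('baseFR',(430,277),.012)]:
    print(nm,onz(c,(p[0]/1.5,p[1]/1.5),z).round(4))
E
```

```text
farL [ 0.5135 -0.1997  0.1326]
farR [ 0.5124 -0.1587  0.1326]
nearL [ 0.5954 -0.1945  0.165 ]
nearR [ 0.5936 -0.1538  0.165 ]
baseNL [ 0.636  -0.2207  0.012 ]
baseNR [ 0.6307 -0.1232  0.012 ]
baseFL [ 0.5185 -0.2284  0.012 ]
baseFR [ 0.5138 -0.1295  0.012 ]
```

```bash
python3 - <<'E'
from h import *
goal([.561,-.1765,.130],G(35,3))
E
```

```text
translation [5.48, -0.07, -0.03] turn [-0.22, 0.07, -0.12] minrows 3.3
```

Request:
arm_command([
  {"translation": [1,0,0],"turn": [-0.2,0.07,-0.1]},
  {"translation": [2.2,-0.05,0],"turn": [-0.2,0.07,-0.1]},
  {"translation": [3.4,-0.07,0],"turn": [-0.2,0.07,-0.1]},
  {"translation": [4.6,-0.07,0],"turn": [-0.2,0.07,-0.1]},
  {"translation": [5.5,-0.07,0],"turn": [-0.2,0.07,-0.1]},
  {"translation": [5.5,-0.07,0],"turn": [-0.2,0.07,-0.1]},
  {"translation": [5.5,-0.07,0],"turn": [-0.2,0.07,-0.1]},
])

```text
time_s: 11.38
ee_pos: [0.5614, -0.1768, 0.1295]
eef_rot: [3.141, 0.959, -3.092]
force: [-0.9, -0.6, 0.3]
grip_width: 0.0799
```

```bash
python3 wl.py w8;  python3 - <<'E'
from h import *
goal([.561,-.1765,.130],G(35,3))
E
```

```text
11.3833 [ 0.5614 -0.1768  0.1295] [ 3.1411  0.9593 -3.0924] [-0.2864  0.822   1.0563 -0.1976  1.843  -1.9033] [ 0.58492996 -0.17529066  0.30835054] [-2.81562601e+00 -4.08947186e-04  1.62057714e+00]
translation [0.04, 0.02, -0.03] turn [-0.03, 0.02, -0.01] minrows 0.0
```

View pics/w8.png

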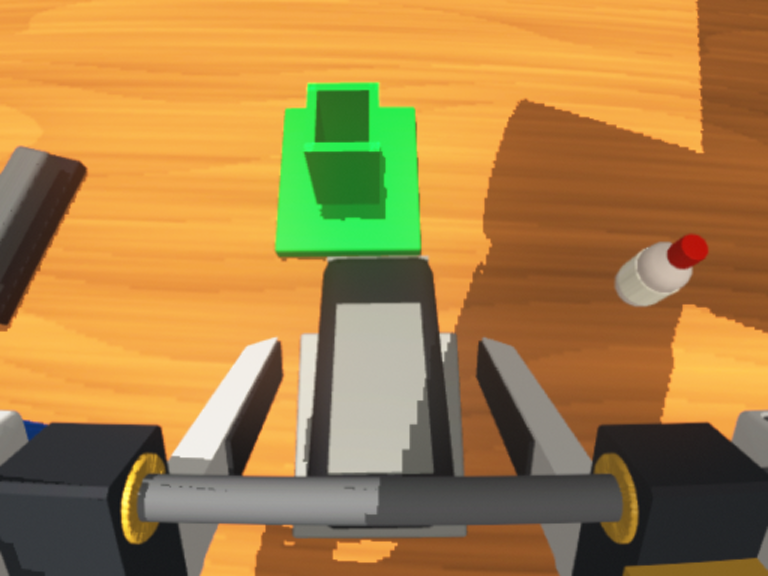

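The head is centred between the fingers (both at column 380) and parallel to them. I'll grip it.

Request:
arm_command([
  {"translation": [0,0,0],"turn": [0,0,0]},
  {"translation": [0,0,0],"turn": [0,0,0]},
  {"translation": [0,0,0],"turn": [0,0,0]},
  {"translation": [0,0,0],"turn": [0,0,0]},
  {"translation": [0,0,0],"turn": [0,0,0]},
  {"translation": [0,0,0],"turn": [0,0,0]},
  {"translation": [0,0,0],"turn": [0,0,0]},
], gripper=20, force=40)

```text
time_s: 12.02
ee_pos: [0.5614, -0.1769, 0.1289]
eef_rot: [3.141, 0.96, -3.092]
force: [-0.6, -0.0, 0.1]
grip_width: 0.0435
```

```bash
python3 - <<'E'
from h import *
from station import ctrl
o=ctrl.get_obs();print(o['ee_pos'],o['force'],o['moment'],o['grip_width'])
p=o['ee_pos'];Rc=rot(o['eef_rot'])
goal(p+[0,0,.04],Rc);goal(p+[0,0,.085],Rc)
E
```

```text
[ 0.56144527 -0.17686815  0.12885766] [-0.56433571 -0.04371534  0.08885364] [ 0.09073026 -0.44882743 -0.09039719] 0.04349798761872962
translation [-1.31, 0.0, -0.92] turn [0.0, 0.0, 0.0] minrows 1.0
translation [-2.78, 0.0, -1.95] turn [0.0, 0.0, 0.0] minrows 2.0
```

Request:
arm_command([
  {"translation": [-0.13,0,-0.09],"turn": [0,0,0]},
  {"translation": [-0.33,0,-0.23],"turn": [0,0,0]},
  {"translation": [-0.6,0,-0.42],"turn": [0,0,0]},
  {"translation": [-0.9,0,-0.63],"turn": [0,0,0]},
  {"translation": [-1.2,0,-0.84],"turn": [0,0,0]},
  {"translation": [-1.5,0,-1.05],"turn": [0,0,0]},
  {"translation": [-1.8,0,-1.26],"turn": [0,0,0]},
  {"translation": [-2.1,0,-1.47],"turn": [0,0,0]},
  {"translation": [-2.4,0,-1.68],"turn": [0,0,0]},
  {"translation": [-2.7,0,-1.89],"turn": [0,0,0]},
  {"translation": [-2.9,0,-2.03],"turn": [0,0,0]},
  {"translation": [-2.9,0,-2.03],"turn": [0,0,0]},
])

```text
time_s: 13.02
ee_pos: [0.5617, -0.177, 0.2189]
eef_rot: [-3.141, 0.962, -3.091]
force: [0.1, -0.5, -1.3]
grip_width: 0.0438
```

```bash
python3 - <<'E'
from h import *
from station import optics,ctrl
o=ctrl.get_obs();print(o['ee_pos'],o['force'],o['qpos'].round(3),o['grip_width'])
im=optics.camera('side'); cv2.imwrite('pics/side2.png',cv2.resize(im[40:270,150:400,::-1],None,fx=2.6,fy=2.6,interpolation=cv2.INTER_CUBIC))
E
```

```text
[ 0.56170358 -0.17697871  0.21888395] [ 0.08143331 -0.47243928 -1.32139093] [-0.286  0.747  0.973 -0.209  1.995 -1.937] 0.043804225618801367
```

View pics/side2.png

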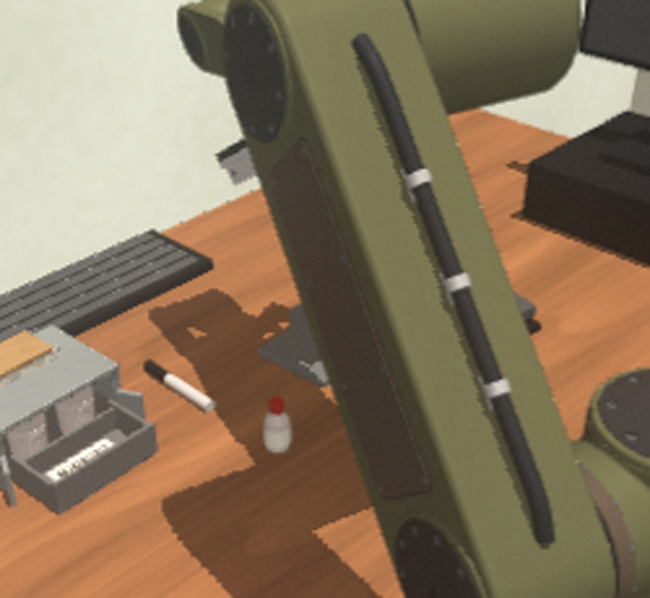

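```bash
python3 wl.py w9; python3 - <<'E'
from h import *
goal([.57,-.10,.29],G(20,5));goal([.58,.04,.30],G(-2,8));goal([.603,.184,.2035],G(-35,13))
E
```

```text
13.0667 [ 0.5615 -0.177   0.2179] [-3.1414  0.9606 -3.0914] [-0.2865  0.7481  0.9743 -0.2092  1.9943 -1.937 ] [ 0.58485496 -0.17538885  0.39674852] [-2.81687082e+00 -6.36078986e-05  1.62102361e+00]
translation [-2.67, 3.06, -1.26] turn [-0.38, -3.01, -0.2] minrows 2.5
translation [-3.39, 8.63, -0.93] turn [-1.0, -7.4, -0.3] minrows 5.6
translation [-0.92, 14.33, 2.27] turn [-2.16, -13.97, -0.0] minrows 9.9
```

View pics/w9.png

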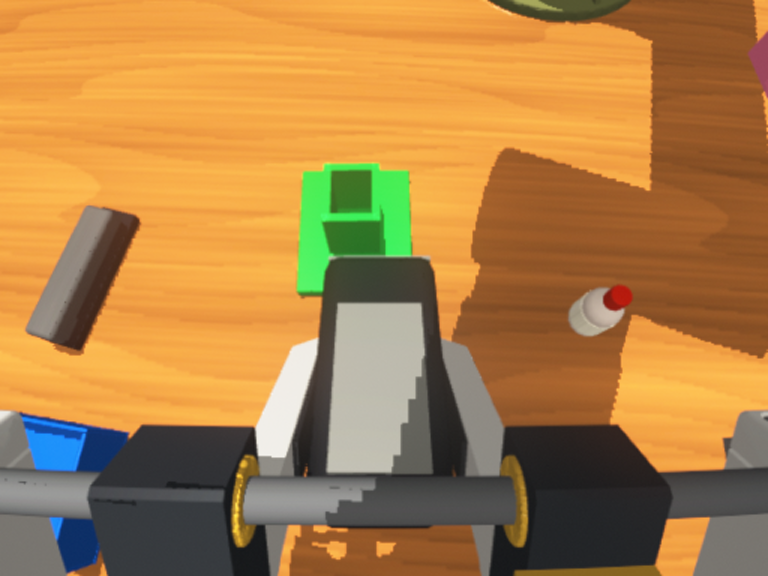

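The scanner sits in the hand exactly as before, with no slip. Now I'll move up and across while turning it.

Request:
arm_command([
  {"translation": [-0.4,0,-0.3],"turn": [0,-0.1,0]},
  {"translation": [-1.1,0.3,-0.7],"turn": [0,-0.4,0]},
  {"translation": [-1.8,0.9,-1],"turn": [-0.1,-0.9,0]},
  {"translation": [-2.3,1.7,-1.2],"turn": [-0.2,-1.6,-0.1]},
  {"translation": [-2.6,2.6,-1.3],"turn": [-0.3,-2.4,-0.1]},
  {"translation": [-2.8,3.6,-1.3],"turn": [-0.4,-3.2,-0.2]},
  {"translation": [-3,4.6,-1.2],"turn": [-0.5,-4,-0.2]},
  {"translation": [-3.2,5.6,-1.1],"turn": [-0.6,-4.8,-0.2]},
  {"translation": [-3.3,6.6,-1],"turn": [-0.75,-5.6,-0.3]},
  {"translation": [-3.4,7.5,-0.9],"turn": [-0.9,-6.4,-0.3]},
  {"translation": [-3.4,8.2,-0.9],"turn": [-1,-7,-0.3]},
  {"translation": [-3.4,8.6,-0.9],"turn": [-1,-7.4,-0.3]},
])

```text
time_s: 14.12
ee_pos: [0.5804, 0.0411, 0.3009]
eef_rot: [0.007, 1.532, 0.148]
force: [-0.2, 0.1, -1.3]
grip_width: 0.0438
```

```bash
python3 - <<'E'
from h import *
from station import ctrl
o=ctrl.get_obs();print(o['qpos'].round(3),o['ee_pos'])
goal([.603,.184,.2035],G(-35,13));goal([.595,.15,.25],G(-28,12))
E
```

```text
[ 0.005  0.306  1.338  0.006  1.46  -1.708] [0.58037482 0.04111669 0.30090891]
translation [3.96, 5.53, 1.55] turn [-0.94, -6.55, 0.31] minrows 4.6
translation [2.08, 4.23, 1.11] turn [-0.76, -5.16, 0.2] minrows 3.6
```

Request:
arm_command([
  {"translation": [0.1,0.4,0.1],"turn": [-0.1,-0.5,0]},
  {"translation": [0.4,1.1,0.3],"turn": [-0.2,-1.3,0]},
  {"translation": [0.8,1.9,0.5],"turn": [-0.35,-2.2,0.1]},
  {"translation": [1.2,2.8,0.7],"turn": [-0.5,-3.2,0.1]},
  {"translation": [1.7,3.6,0.95],"turn": [-0.65,-4.2,0.15]},
  {"translation": [2.3,4.3,1.15],"turn": [-0.8,-5.1,0.2]},
  {"translation": [2.9,4.9,1.3],"turn": [-0.87,-5.8,0.25]},
  {"translation": [3.5,5.3,1.45],"turn": [-0.92,-6.3,0.3]},
  {"translation": [3.95,5.5,1.55],"turn": [-0.94,-6.55,0.3]},
  {"translation": [3.95,5.5,1.55],"turn": [-0.94,-6.55,0.3]},
  {"translation": [3.95,5.5,1.55],"turn": [-0.94,-6.55,0.3]},
  {"translation": [3.95,5.5,1.55],"turn": [-0.94,-6.55,0.3]},
])

```text
time_s: 15.12
ee_pos: [0.604, 0.1811, 0.2039]
eef_rot: [-0.002, 0.963, 0.223]
force: [0.7, 0.2, -2.7]
grip_width: 0.0442
```

```bash
python3 wl.py w10; python3 - <<'E'
from h import *
from station import ctrl,optics,models
o=ctrl.get_obs();print(o['qpos'].round(3),o['ee_pos'],o['force'],o['grip_width'])
goal([.603,.184,.2035],G(-35,13))
im=optics.camera('side'); cv2.imwrite('pics/side3.png',cv2.resize(im[60:290,60:340,::-1],None,fx=2.6,fy=2.6,interpolation=cv2.INTER_CUBIC))
im=optics.camera('top'); cv2.imwrite('pics/top3.png',cv2.resize(im[60:260,110:350,::-1],None,fx=3,fy=3,interpolation=cv2.INTER_CUBIC))
E
```

```text
15.1167 [0.604  0.1811 0.2039] [-0.002   0.9635  0.2227] [ 0.2363  0.2291  1.7719 -0.0153  0.5334 -1.5484] [0.44787243 0.1461074  0.28889417] [2.24867233e+00 1.02015578e-03 1.79520179e+00]
[ 0.236  0.229  1.772 -0.015  0.533 -1.548] [0.60408856 0.18097961 0.20402487] [ 0.40364189  0.0766104  -1.87425967] 0.043962341598626005
translation [0.01, 0.13, -0.02] turn [-0.02, -0.03, 0.03] minrows 0.1
```

View pics/w10.png

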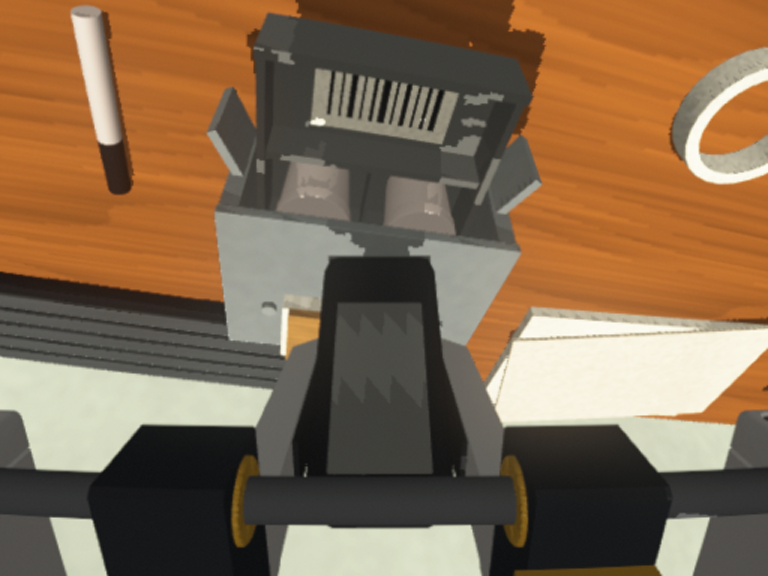

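View pics/side3.png

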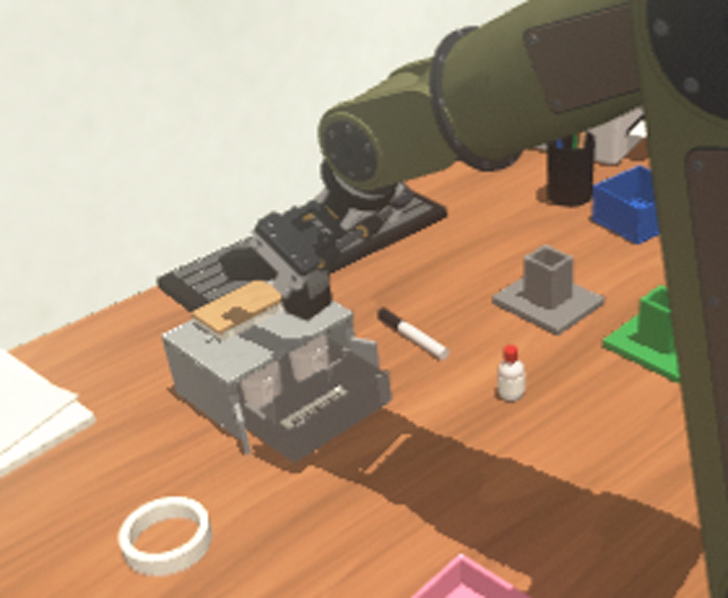

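View pics/top3.png

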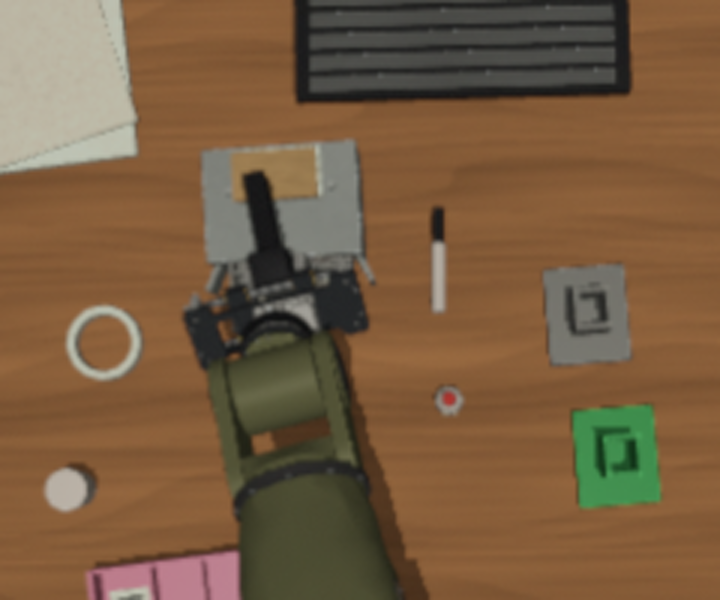

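```bash
python3 - <<'E'
from h import *
im=cv2.imread('pics/w10_raw.png')[0:140,130:380]
cv2.imwrite('pics/w10c.png',cv2.resize(im,None,fx=3.1,fy=3.1,interpolation=cv2.INTER_CUBIC))
im=cv2.imread('pics/side3.png')[200:460,150:420]
cv2.imwrite('pics/side3c.png',cv2.resize(im,None,fx=2.2,fy=2.2))
E
```

```text
(no output)
```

View pics/w10c.png

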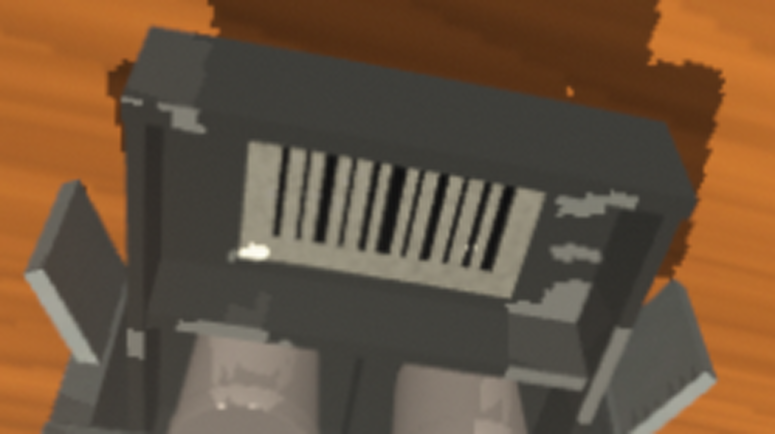

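View pics/side3c.png

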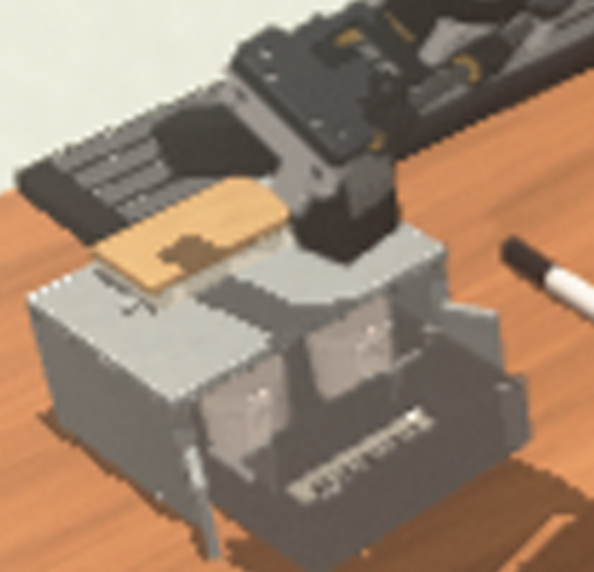

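```bash
python3 - <<'E'
from h import *
c=scal('w10')
for p in [(512,298),(238,262),(248,142),(545,192)]: print(onz(c,(130+p[0]/3.1,p[1]/3.1),.006).round(4))
# front wall top outer edge
for p in [(125,98),(695,200)]: print('wall',onz(c,(130+p[0]/3.1,p[1]/3.1),.045).round(4))
# head in wrist view: predicted top-face corners if pitch as assumed
from station import ctrl
o=ctrl.get_obs();p=o['ee_pos'];T=rot(o['eef_rot'])
look=np.array([0,0,-1.]);a=np.radians(13)
f=np.array([np.cos(a),np.sin(a),0]);y=np.array([-np.sin(a),np.cos(a),0])
# head up normal points toward -f when looking down (top face toward robot)
for d in(-5,0,5):
    dd=np.radians(d); l=np.cos(dd)*look+np.sin(dd)*f; n=-np.cos(dd)*f+np.sin(dd)*look
    print(d,[ (proj(c,p+sx*.0475*l+sy*.022*y+.02*n)*1.5).round(0).tolist() for sx,sy in((1,1),(1,-1),(-1,1),(-1,-1))])
E
```

```text
[0.6252 0.2313 0.006 ]
[0.6319 0.1406 0.006 ]
[0.5912 0.1387 0.006 ]
[0.5867 0.229  0.006 ]
wall [0.5666 0.1086 0.045 ]
wall [0.5602 0.2573 0.045 ]
-5 [[433.0, 247.0], [322.0, 247.0], [453.0, 506.0], [300.0, 506.0]]
0 [[432.0, 251.0], [323.0, 251.0], [454.0, 496.0], [298.0, 496.0]]
5 [[431.0, 255.0], [324.0, 255.0], [456.0, 485.0], [297.0, 485.0]]
```

Request:
arm_command([
  {"translation": [0,0.07,0],"turn": [0,0,0]},
  {"translation": [0,0.14,0],"turn": [0,0,0]},
  {"translation": [0,0.14,0],"turn": [0,0,0]},
  {"translation": [0,0.14,0],"turn": [0,0,0]},
  {"translation": [0,0.14,0],"turn": [0,0,0]},
  {"translation": [0,0.14,0],"turn": [0,0,0]},
  {"translation": [0,0.14,0],"turn": [0,0,0]},
  {"translation": [0,0.14,0],"turn": [0,0,0]},
  {"translation": [0,0.14,0],"turn": [0,0,0]},
  {"translation": [0,0.14,0],"turn": [0,0,0]},
])

```text
time_s: 16.1
ee_pos: [0.6028, 0.1847, 0.2026]
eef_rot: [-0.002, 0.964, 0.223]
force: [0.4, -0.5, -2.4]
grip_width: 0.0438
```

```bash
python3 wl.py w11; python3 - <<'E'
from h import *
from station import ctrl,optics
o=ctrl.get_obs();print(o['time_s'],o['ee_pos'],rot(o['eef_rot'])[:,0],np.abs(o['joint_vel']).max(),o['force'],o['grip_width'])
E
```

```text
16.1 [0.6028 0.1847 0.2026] [-0.0019  0.9639  0.223 ] [ 0.2441  0.2309  1.7729 -0.0238  0.5312 -1.5349] [0.4467536  0.14975988 0.28762516] [2.24918762e+00 9.23910468e-04 1.79546366e+00]
16.15 [0.60279627 0.18475644 0.20251591] [ 0.55613327  0.12614106 -0.82146468] 0.0017754994694997072 [-0.79227662  0.33840909 -1.81713914] 0.044084954696494996
```

View pics/w11.png

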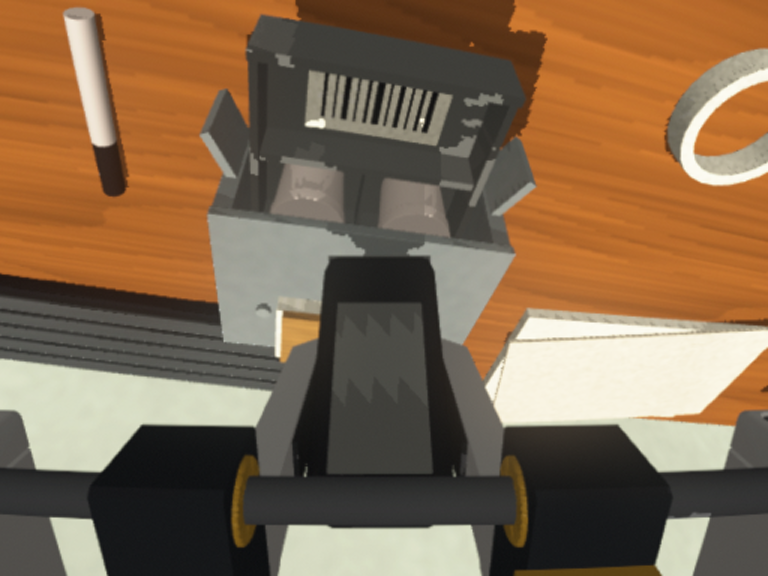

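```bash
python3 -c "
from station import ctrl
print(ctrl.hand_in())"
```

```text
the job is handed in; nothing more can be done
None
```

The job is handed in at about 16 s of the 53 s. The tray is home in the rack, and the scanner is held over the label looking down.

- **Tray:** I pinched its front wall and slid it in along the rack's axis until it hit a hard stop. There the force rose to about 23 N and the tray moved no further. The camera readings put the rack mouth 3 to 4 mm nearer the robot than a fully home tray implies. That is near the calibration error, and on the side of the tray being fully in.
- **Tubs:** The front two were seen standing at the end. The rear two are under the roof and were not seen there.
- **Scanner:** I gripped its head with 40 N, drew it straight up 90 mm out of the stand, and turned it 70°. By calculation its window looks straight down at the label's middle from about 15 cm. The head's front edge in the wrist picture was about 3 mm off prediction, which I took as a grip offset. If it were tilt instead, it would be about 7°.
- **Last checks:** The arm was still, the scanner had not slipped, and nothing touched it or the hand. The last wide views, just before a final 3.5 mm shift, showed the green stand and every bystander in view unmoved.

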